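# Unload the locked forming nest

### The job

A formed angle bracket is locked into the sloping steel nest by a flat cross bar. Slide the bar sideways, towards its end stop, until its ears come out from under the four hooks, lift it off and lay it flat in the middle of the shallow tray with its grip up; then lift the bracket out of its cavity and stand it on its base on the gauge plate, leg up, with the base's free long edge pushed squarely against the plate's stop ledge, roughly midway along it. Set both parts down rather than dropping them, and leave the other things on the bench where they are.

Things in the scene. Friction and masses are not known exactly. Their poses are not given: they have to be found in the camera images.
- nest_face: fixed bare steel block, 96 (x) x 216 (y) x 22 mm, its top face sloping 30 deg, normal leaning away from the robot (+x). Origin on that face at the middle of the open cavity (54 x 104 mm, 9 deep); x down the slope, y along the nest to its left, z out of the face. Four dark L-hooks at y = -64 and +64, 16 wide (y): posts at x = 34..43 and -23..-14, lips reach in to x = 25 and -5, at z = 11..17
- bar: loose dark steel bar (280 g) across the bracket base along the nest y, ears under the hooks: 22 (x) x 160 (y) x 8 mm, four ears 16 wide (y) at y = -64 and +64 make it 42 wide (x). Origin at the centre of its underside. Grip: a fin 10 (x) x 30 (y) mm in its middle, up to z = 48. Slid 16 to 22 mm to +y it meets the end stop; only then are all its ears clear of the lips
- bracket: loose cast aluminium angle bracket (about 180 g) in the cavity, 2 mm play: base 50 (x) x 100 (y) x 8 mm, and along its -x edge a leg 8 thick (x = -25..-17), 100 long, up to z = 43. Origin at the centre of the base underside, z up along the leg. In the nest it slopes with the face, leg on the upper side, base top 1 mm below the face
- nest_stop (a point): the end stop block on the nest face for the bar: middle of the foot of its stop face, at (10, 99, 0) mm in nest_face; 28 (x) x 8 (y) x 14 mm high
- bracket_edge (a point): the middle of the lower edge of the bracket's free long side, at (25, 0, 0) mm in the bracket; same axes as the bracket
- tray: fixed shallow open tray, 180 (x) x 240 (y) x 35 mm high outside, walls and floor 5 mm. Origin at the centre of its underside
- plate: fixed flat steel gauge plate, 140 (x) x 180 (y) x 12 mm, with a dark stop ledge 12 mm wide and 10 mm high on it along its whole +x (far) edge, whose stop face is at x = 58 mm. Origin at the centre of the plate's underside
- plate_stop (a point): the middle of the foot of the stop face, on the plate's top, at (58, 0, 12) mm in the plate; same axes as the plate; the bracket's edge goes here, with the bracket on its -x side
- bolt_a: hex bolt standing on its 30 mm head, 58 mm high, on the far side of the nest; bystander, loose, to be left alone; origin at the centre of its underside
- bolt_b: hex bolt standing on its 30 mm head, 58 mm high, behind the plate; bystander, loose, to be left alone; origin at the centre of its underside
- socket_a: upright wrench socket, 28 mm across, 60 mm high, on the robot's side of the nest; bystander, loose, to be left alone; origin at the centre of its underside
- socket_b: upright wrench socket, 28 mm across, 60 mm high, at the back; bystander, loose, to be left alone; origin at the centre of its underside
- tube: upright cardboard tube, 42 mm across, 55 mm high, behind the plate; bystander, loose, to be left alone; origin at the centre of its underside
- nut: round steel collar lying flat, 34 mm across, 16 mm high, behind the tray; bystander, loose, to be left alone; origin at the centre of its underside
- spanner: spanner about 200 mm long lying at the back; bystander, to be left alone; origin near its middle
There are look-alikes about, which are no part of the job. Several things have the shape of the bar; the one meant has the colours described above.

How it is judged:
By the outcome, as a careful person would: the job done as asked, in the order asked, and still so for the second after the job is handed in, with the robot touching nothing.
It also fails if it takes over 61 s, if anything falls off the work surface, if the arm or the gripper's body presses on something with over 40 N, if the wrist force passes 120 N, or if a joint passes its speed limit or range.

### The arm

A 7-joint arm with a two-finger parallel gripper is mounted at the origin on the work surface. World frame = base frame: x ahead of the robot, y to its left, z up, the work surface at z = 0. Lengths are in m, angles in rad, forces in N, time in s.
With the tool pointing down it reaches from about 0.425 to 0.95 m from the base axis. Payload 4.7 kg.
Tool frame: the origin (TCP) lies between the finger pads; the fingertips stand 22 mm ahead of it and the grasp point (between the pads) lies 3 mm ahead of it (manip.tips_ahead is the z of the fingertips in the tool frame, in m); z points along the fingers, y is the line along which they close (so a half turn about z gives the same grasp; the last joint's range is limited). The gripper opens to 85 mm and grips with 20 to 120 N. Pads are 22 mm wide; open, the fingers measure 114 mm over their backs; the gripper's body (76 mm by 85 mm) begins 54 mm behind the grasp point. The pads swing forward as they close: fully open they stand 13 mm farther back than shut.
Start: joints at [-1.208, 0.469, -0.049, 1.532, 0.024, 1.141, -0.082], TCP at [0.258, 0.624, 0.253] pointing down, gripper open.
Joint ranges: [-2.59, 2.59], [-0.33, 1.99], [-1.39, 1.29], [0.1, 2.45], [-1.04, 4.18], [0.21, 1.99], [-2.66, 2.66]. Speed limits (rad/s): [2.57, 2.57, 3.14, 3.14, 3.14, 3.14, 3.14].

### API

Orientations are given as a unit quaternion [x, y, z, w].
In Python, from station import manip gives the robot as it stands.
- The arm moves only by the shell command python3 -m handwheel 'ROWS' [FORCE]. ROWS is text: rows parted by semicolons, each of 5 numbers parted by spaces: the shift along the world's x, y, z in units of 50 mm (1.0 is 50 mm), then the turn about the world's z in degrees, then the closure, from -1 (fully open) to 1 (shut), so that 0 is half open. In form: dx dy dz turn jaw; .... A call has 1 to 10 rows; each row is the pose to reach, as a shift and turn from the pose commanded when the call began; what a row does not reach only later rows make up. A row lasts 1/10 s, in which the tool goes at most 50 mm and 8.59 degrees, less where a joint would pass 70% of its speed; a pose out of reach is approached as far as the arm can. A call with a gripper value outside its range is refused whole. The fingers move at their own pace and stop on an object; FORCE is the grip in N (left out, the last holds). Time passes only in rows, so rows that repeat a pose let the fingers close. It gives the time, the measured TCP pose, the force, the opening and the grip force at its end, in the units of the state.
- manip.state(): the state, without advancing time (a new reading comes with each control period).
- manip.read_camera(name): name is "side" or "top"; returns (picture, depth): 480x640x3 uint8, red, green, blue; 480x640 float32, m along the optical axis (not along the pixel's ray), 0 where there is no reading.
- manip.camera_params(name): a dict with "vertical_fov" (degrees; the focal length in pixels is half the picture's height over the tangent of half this angle, whatever the lens; pixels are square), "cx", "cy" (the principal point, pixels), "k1" (the pictures are not rectified: a ray, as slopes to the right and down, at radius r is drawn at 1 + k1 r^2 times it, then the intrinsics apply), "T" (4x4, takes a point from camera to world coordinates). Camera axes: x right, y down, z forward; pixel columns grow to the right and rows downward; lengths in m; the calibration is good to about 2 mm. A picture is of the moment at which its call begins. camera_params takes no time and is no camera call.
- manip.finish_job(): hands the job in; it is judged then, once.
The state is a dict: "t": time; "joint_positions": joint angles; "qd": joint speeds; "effort": joint torques, N m; "position": TCP position; "tool_rot": TCP orientation; "wrist_force": force on the tool from outside, world axes, zero at the start; "moment": the same for the moment, N m; "gripper_width": finger opening in m; "grip_force": force on a finger pad.
Only numpy, scipy, OpenCV 4.12 (cv2) and the standard library are available. Lean on these libraries where they do the work, as an engineer would, in place of code of your own. Each camera call takes 0.05 s, during which the arm holds its last target. There are 200 camera calls.

## Working session

There is one attempt and no reset: what is moved stays moved. The work goes in short steps, Python scripts to look and compute and a shell command to move; the robot and the scene stay as the last step left them, time stands still between calls to the robot, and variables do not carry over. Pictures are saved under pics/ and viewed, at most 10 in all, crops included, and the job is handed in when it is done.

```bash
ls; mkdir -p pics; cat > h.py <<'E'
import numpy as np, cv2
from station import manip
def cam(name):
    p=manip.camera_params(name); f=240/np.tan(np.radians(p["vertical_fov"])/2)
    return p,f
def rays(name,uv):
    p,f=cam(name); uv=np.atleast_2d(uv).astype(float)
    K=np.array([[f,0,p["cx"]],[0,f,p["cy"]],[0,0,1]])
    u=cv2.undistortPoints(uv.reshape(-1,1,2),K,np.array([p["k1"],0,0,0.])).reshape(-1,2)
    return np.c_[u,np.ones(len(u))],np.array(p["T"])
def onz(name,uv,z):
    d,T=rays(name,uv); w=d@T[:3,:3].T; o=T[:3,3]
    return o+w*((z-o[2])/w[:,2])[:,None]
def deep(name,uv,dep):
    d,T=rays(name,uv); uv=np.atleast_2d(uv).astype(int)
    z=dep[uv[:,1],uv[:,0]]
    return (d*z[:,None])@T[:3,:3].T+T[:3,3]
def cloud(name,dep):
    v,u=np.mgrid[0:480,0:640]; return deep(name,np.c_[u.ravel(),v.ravel()],dep).reshape(480,640,3)
E
python3 - <<'E'
from h import *
for n in("side","top"):
    im,d=manip.read_camera(n); cv2.imwrite(f"pics/{n}0.png",im[:,:,::-1]); np.savez(f"{n}0.npz",im=im,d=d)
    p=manip.camera_params(n); print(n,{k:np.round(v,3).tolist() for k,v in p.items()})
print(manip.state())
E
```

```text
pics
side {'vertical_fov': 57.32, 'cx': 317.053, 'cy': 242.964, 'k1': 0.01, 'T': [[0.776, -0.355, 0.52, -0.123], [-0.63, -0.434, 0.644, -0.73], [-0.003, -0.828, -0.561, 0.754], [0.0, 0.0, 0.0, 1.0]]}
top {'vertical_fov': 51.008, 'cx': 311.629, 'cy': 237.217, 'k1': 0.05, 'T': [[-0.028, -0.987, 0.161, 0.347], [-1.0, 0.03, 0.008, 0.023], [-0.013, -0.161, -0.987, 1.121], [0.0, 0.0, 0.0, 1.0]]}
{'t': 0.1, 'joint_positions': array([-1.20788826,  0.4693771 , -0.04860814,  1.53358543,  0.0241235 ,
        1.14096671, -0.08231684]), 'qd': array([ 3.18543494e-05, -1.12333250e-03, -3.64288525e-04, -4.39348662e-04,
        9.36900974e-04, -8.28312999e-04,  5.83233292e-05]), 'effort': array([ 1.45801820e-03, -5.11515069e+01, -4.64768638e-02, -2.38388515e+01,
        1.07972472e-02,  4.40055155e-03,  2.39408216e-06]), 'position': array([0.2575554 , 0.62340982, 0.25235072]), 'tool_rot': array([ 1.94636609e-01,  9.80875030e-01, -8.64817338e-04, -1.33321432e-04]), 'wrist_force': array([-0.02319943,  0.75049452, -1.23554543]), 'moment': array([-0.02475462, -0.01574041, -0.03796671]), 'grip_force': 0.0, 'gripper_width': 0.08546605277845667}
```

View pics/top0.png

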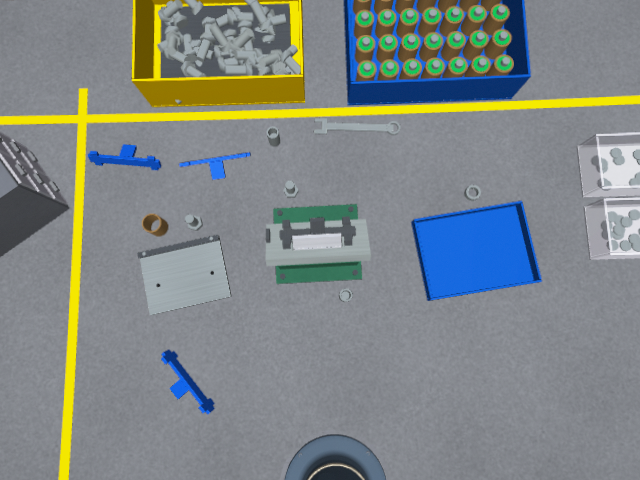

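View pics/side0.png

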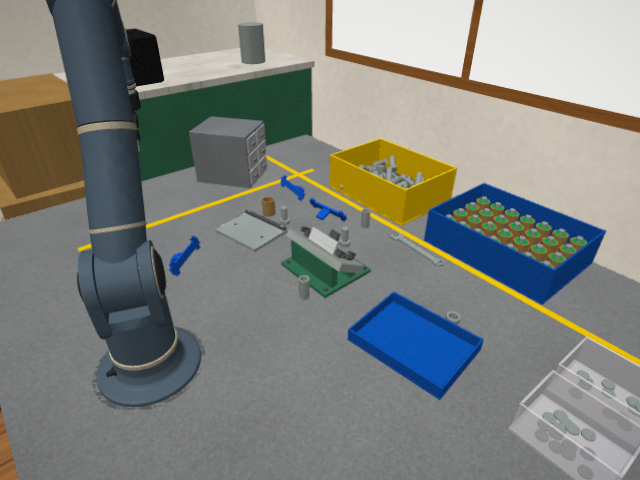

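The top view shows the nest at about (318,240), with the white bracket and the dark bar in it. The plate is at (185,275) with its ledge along the upper edge, and the tray is at (477,250). The three blue bar shapes are decoys. I'll zoom in on the nest.

```bash
python3 - <<'E'
from h import *
a=np.load("top0.npz")["im"][195:295,255:385]; b=np.load("side0.npz")["im"][215:305,270:387]
a=cv2.resize(a,(800*1//2*1,308),interpolation=cv2.INTER_CUBIC);b=cv2.resize(b,(400,308),interpolation=cv2.INTER_CUBIC)
cv2.imwrite("pics/crop1.png",np.hstack([a,b])[:,:,::-1])
z=np.load("top0.npz"); C=cloud("top",z["d"])
# heights map around the nest
for v in range(205,285,5): print(v,[int(round(1000*C[v,u,2])) for u in range(262,376,8)])
# tray / plate contours
hsv=cv2.cvtColor(z["im"],cv2.COLOR_RGB2HSV)
m=((hsv[...,0]>100)&(hsv[...,0]<125)&(hsv[...,1]>150)).astype(np.uint8); m[:190]=0; m[:,:400]=0;m[310:]=0
c=max(cv2.findContours(m,0,2)[0],key=cv2.contourArea); q=cv2.boxPoints(cv2.minAreaRect(c)); w=onz("top",q,.035); print("tray",q.round(),w.round(4).tolist(),w.mean(0).round(4))
pm=((C[...,2]>.006)&(C[...,2]<.03)).astype(np.uint8); pm[:,:125]=0;pm[:,245:]=0;pm[:225]=0;pm[325:]=0
c=max(cv2.findContours(pm,0,2)[0],key=cv2.contourArea); q=cv2.boxPoints(cv2.minAreaRect(c)); w=onz("top",q,.012); print("plate",q.round(),w.round(4).tolist(),w.mean(0).round(4),[np.linalg.norm(w[i]-w[i-1]).round(3) for i in range(4)])
E
```

```text
205 [-1, -1, -6, -6, -1, -5, -4, -4, -1, 8, 11, 10, -4, 0, -3]
210 [-4, -1, 9, 10, 11, 9, 10, 12, 9, 10, 10, 20, -1, -7, -5]
215 [-1, -3, 15, 10, 13, 11, 11, 5, 11, 11, 10, 10, 0, -3, -5]
220 [-2, 2, 12, 67, 8, 12, 109, 108, 9, 10, 73, 50, 51, -3, -3]
225 [1, 50, 48, 73, 52, 58, 100, 100, 57, 57, 58, 68, 57, 59, -2]
230 [0, 57, 60, 70, 71, 69, 85, 84, 75, 70, 75, 78, 63, 62, 0]
235 [-1, 66, 67, 76, 79, 111, 111, 110, 114, 115, 76, 94, 74, 68, -1]
240 [1, 72, 72, 99, 110, 108, 107, 107, 107, 100, 77, 99, 77, 79, 1]
245 [-2, 81, 81, 99, 96, 94, 96, 91, 91, 90, 82, 86, 83, 86, -3]
250 [-2, 89, 85, 90, 86, 89, 89, 88, 88, 90, 90, 92, 90, 91, -4]
255 [1, 92, 97, 96, 91, 95, 92, 97, 94, 93, 96, 94, 97, 95, -4]
260 [0, 95, 94, 91, 92, 92, 91, 89, 86, 86, 83, 80, 80, 77, 0]
265 [-6, 83, 77, 76, 76, 70, 64, 56, 48, 35, 31, 20, 14, -3, -4]
270 [-2, -1, 8, 11, 8, 10, 8, 13, 10, 9, 11, 8, 10, -3, 0]
275 [-1, 1, 10, 12, 11, 17, 12, 14, 11, 14, 12, 9, 11, 0, -3]
280 [-2, 0, 8, 11, 12, 7, 9, 9, 12, 1121, 2, 2, -4, -2, -4]
tray [[411. 219.]
 [527. 199.]
 [541. 281.]
 [425. 301.]] [[0.5571, -0.1864, 0.035], [0.593, -0.4403, 0.035], [0.4146, -0.4519, 0.035], [0.379, -0.2051, 0.035]] [ 0.4859 -0.3209  0.035 ]
plate [[135. 253.]
 [218. 234.]
 [232. 296.]
 [149. 315.]] [[0.5048, 0.4241, 0.012], [0.541, 0.2413, 0.012], [0.4017, 0.2104, 0.012], [0.3674, 0.3898, 0.012]] [0.4538 0.3164 0.012 ] [np.float64(0.142), np.float64(0.186), np.float64(0.143), np.float64(0.183)]
```

View pics/crop1.png

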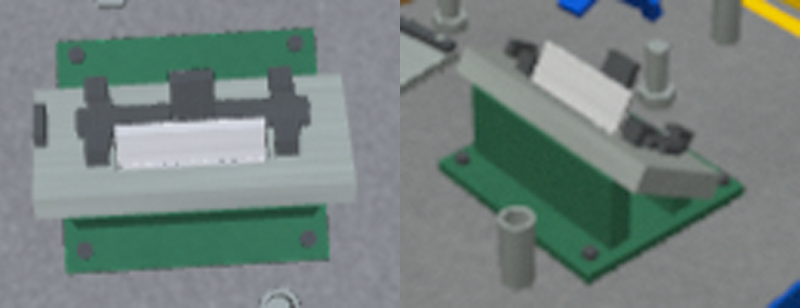

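The crop shows the fin top at about px (317,222) in the top view, the end stop at (268,236) on the +y side, and the leg's upper face as a white quad at about (293..341, 234..249). Next I'll fit the nest frame.

```bash
python3 - <<'E'
from h import *
z=np.load("top0.npz"); im=z["im"]; C=cloud("top",z["d"])
roi=np.zeros((480,640),bool); roi[212:268,262:374]=1
g=im.mean(2)
# face plane: rows 250-256
P=np.vstack([C[249:255,270:365].reshape(-1,3),C[228:246,345:366].reshape(-1,3)[:],C[228:248,270:279].reshape(-1,3)])
for _ in range(6):
    A=np.c_[P[:,:2],np.ones(len(P))]; s=np.linalg.lstsq(A,P[:,2],rcond=None)[0]; r=P[:,2]-A@s; P=P[abs(r)<.006]
print("plane",s,len(P),"slope",np.degrees(np.arctan(np.hypot(*s[:2]))),"yaw",np.degrees(np.arctan2(-s[1],-s[0])))
H=(C[...,2]-(C[...,:2]@s[:2]+s[2]))*np.cos(np.pi/6)
# white leg
w=((g>205)&roi).astype(np.uint8); c=max(cv2.findContours(w,0,2)[0],key=cv2.contourArea); R=cv2.minAreaRect(c); q=cv2.boxPoints(R); print("leg",R,q.round(1).tolist())
o=q[np.argsort(q[:,1])]; t=o[:2][np.argsort(o[:2,0])]
e=onz("top",t,.1135); print("leg top edge",e.round(4).tolist(), np.degrees(np.arctan2(-(e[0]-e[1])[0],(e[0]-e[1])[1])))
# block silhouette
b=(roi&(C[...,2]>.04)&(C[...,2]<.2)).astype(np.uint8); c=max(cv2.findContours(b,0,2)[0],key=cv2.contourArea); print("block",cv2.boxPoints(cv2.minAreaRect(c)).round(1).tolist())
d=((g<95)&roi&(H>.03)&(H<.06)).astype(np.uint8); n,l,st,ce=cv2.connectedComponentsWithStats(d); print("hi dark",st[1:].tolist(),ce[1:].round(1).tolist())
dk=((g<75)&roi&(im[...,1]<im[...,0]+15)).astype(np.uint8)
for v in range(213,254,2): print(v,''.join('#' if x else '.' for x in dk[v,262:374]))
E
```

```text
plane [-1.020093   -0.02158306  0.59423768] 92 slope 45.57628722708798 yaw 1.21207953397014
leg ((316.4897766113281, 235.8113555908203), (2.5908122062683105, 47.14738464355469), 86.90594482421875) [[292.8999938964844, 235.8000030517578], [340.0, 233.1999969482422], [340.1000061035156, 235.8000030517578], [293.0, 238.39999389648438]]
leg top edge [[0.515, 0.0696, 0.1135], [0.5174, -0.0261, 0.1135]] 1.3883381286419634
block [[262.79998779296875, 220.6999969482422], [367.79998779296875, 214.6999969482422], [370.6000061035156, 262.70001220703125], [265.6000061035156, 268.79998779296875]]
hi dark [[342, 217, 8, 7, 53], [282, 220, 8, 7, 51], [310, 221, 15, 9, 106]] [[345.5, 219.8], [285.7, 222.8], [317.3, 225.6]]
213 ................................................................................................................
215 ................................................................................................................
217 ................................................................................................................
219 ............................
[... 1373 characters left out ...]
43 ................................................................................................................
245 ................................................................................................................
247 ................................................................................................................
249 ................................................................................................................
251 ................................................................................................................
253 ................................................................................................................
```

```bash
python3 - <<'E'
from h import *
a=np.load("top0.npz")["im"][212:254,262:376]; b=np.load("side0.npz")["im"][222:264,285:399]
f=lambda x:cv2.resize(x,None,fx=7,fy=7,interpolation=cv2.INTER_CUBIC)
cv2.imwrite("pics/crop2.png",np.clip(np.vstack([f(a),f(b)])*1.2,0,255).astype(np.uint8)[:,:,::-1])
E
```

```text
(no output)
```

View pics/crop2.png

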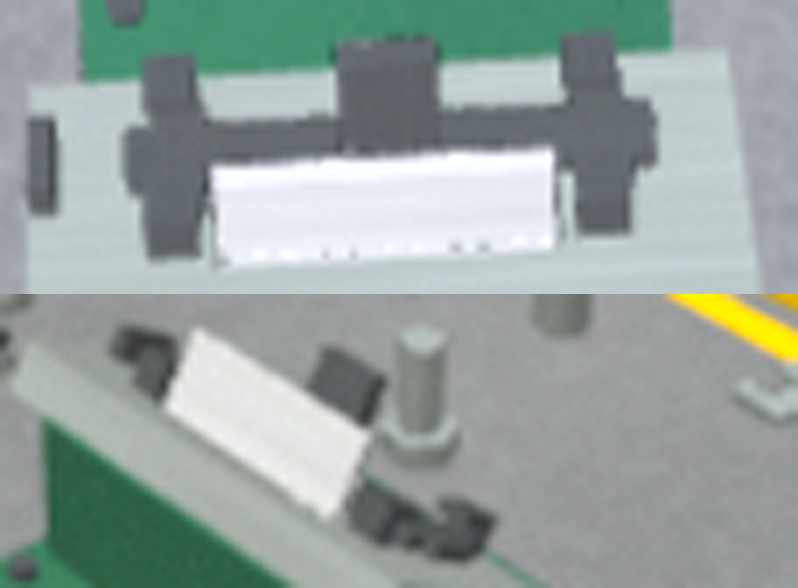

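The crop gives the leg's upper far edge at top px (292.0,235.6) and (340.9,233.4), and side px (312.6,226.9) and (338.1,241.7). The fin's upper far edge is at top px (310.3,218.0) and (324.6,217.4), and side px (331.9,229.7) and (340,234.6). I'll triangulate these.

```bash
cat >> h.py <<'E'
def tri(ut,us):
    X=[]
    for a,b in zip(ut,us):
        d,T=rays("top",a);e,S=rays("side",b); d=T[:3,:3]@d[0];e=S[:3,:3]@e[0];o,p=T[:3,3],S[:3,3]
        k=np.linalg.lstsq(np.c_[d,-e],p-o,rcond=None)[0]; A,B=o+k[0]*d,p+k[1]*e
        X.append((A+B)/2); print("gap mm",1000*np.linalg.norm(A-B).round(4))
    return np.array(X)
E
python3 - <<'E'
from h import *
X=tri([(292,235.6),(340.9,233.4),(310.3,218),(324.6,217.4)],[(312.6,226.9),(338.1,241.7),(331.9,229.7),(340,234.6)])
print(X.round(4)); M=(X[0]+X[1])/2;F=(X[2]+X[3])/2
v=X[0]-X[1];print(np.linalg.norm(v),"yaw",np.degrees(np.arctan2(-v[0],v[1])))
e=onz("top",[(265.6,268.8),(370.6,262.7)],.097);v=e[0]-e[1];print("block yaw",np.degrees(np.arctan2(-v[0],v[1])))
for y in (0,1.5,3):
    c,s=np.cos(np.radians(y)),np.sin(np.radians(y)); xh=np.array([c,s,0]);yh=np.array([-s,c,0]);zh=np.array([0,0,1.])
    nx=xh*np.cos(np.pi/6)-zh*.5; nz=xh*.5+zh*np.cos(np.pi/6)
    o1=M-(-.017*nx+.034*nz); o2=F-(.015*nx+.048*nz)
    print(y,"origin from leg",o1.round(4),"from fin",o2.round(4))
    # stop top point
e=onz("top",[(285.7,222.8),(345.5,219.8)],.075); v=e[0]-e[1];print("hook yaw",np.degrees(np.arctan2(-v[0],v[1])),e)
E
```

```text
gap mm 5.2
gap mm 1.7
gap mm 4.5
gap mm 2.2
[[ 0.5132  0.0727  0.1143]
 [ 0.5159 -0.0274  0.1159]
 [ 0.5498  0.0345  0.1092]
 [ 0.5514  0.0045  0.1074]]
0.10020235643073029 yaw 1.5594587921992378
block yaw 1.6382508680647607
0 origin from leg [0.5122 0.0227 0.0772] from fin [0.5136 0.0195 0.0742]
1.5 origin from leg [0.5122 0.0226 0.0772] from fin [0.5136 0.0185 0.0742]
3 origin from leg [0.5122 0.0226 0.0772] from fin [0.5136 0.0176 0.0742]
hook yaw 1.154328922879509 [[ 0.54981093  0.08589087  0.075     ]
 [ 0.55236359 -0.04079485  0.075     ]]
```

```bash
python3 -m handwheel '5.66 -12.08 -1.4 24 -0.3;5.66 -12.08 -1.4 24 -0.3;5.66 -12.08 -1.4 24 -0.3;5.66 -12.08 -1.4 24 -0.3;5.66 -12.08 -1.4 24 -0.3;5.66 -12.08 -1.4 24 -0.3;5.66 -12.08 -1.4 24 -0.3;5.66 -12.08 -1.4 24 -0.3;5.66 -12.08 -1.4 24 -0.3;5.66 -12.08 -1.4 24 -0.3' 30
```

```text
t: 1.1
position: [0.469, 0.1716, 0.2009]
tool_rot: [-0.014, 1.0, 0.0, -0.0]
wrist_force: [0.6, 0.2, 0.3]
gripper_width: 0.0554
grip_force: 0.0
```

```bash
python3 -m handwheel '1.43 -3.04 -0.4 0 -0.3;1.43 -3.04 -0.4 0 -0.3;1.43 -3.04 -0.4 0 -0.3;1.43 -3.04 -0.4 0 -0.3;1.43 -3.04 -0.4 0 -0.3;1.43 -3.04 -0.4 0 -0.3'
python3 - <<'E'
from h import *
a,_=manip.read_camera("top");b,_=manip.read_camera("side")
a=a[195:255,255:385];b=b[195:255,270:400]
f=lambda x:cv2.resize(x,None,fx=5,fy=5,interpolation=cv2.INTER_CUBIC)
cv2.imwrite("pics/c3.png",np.clip(np.vstack([f(a),f(b)])*1.2,0,255).astype(np.uint8)[:,:,::-1])
E
```

```text
t: 1.7
position: [0.5398, 0.022, 0.1808]
tool_rot: [-0.013, 1.0, 0.0, -0.001]
wrist_force: [-0.3, -0.1, 0.2]
gripper_width: 0.0557
grip_force: 0.0
```

View pics/c3.png

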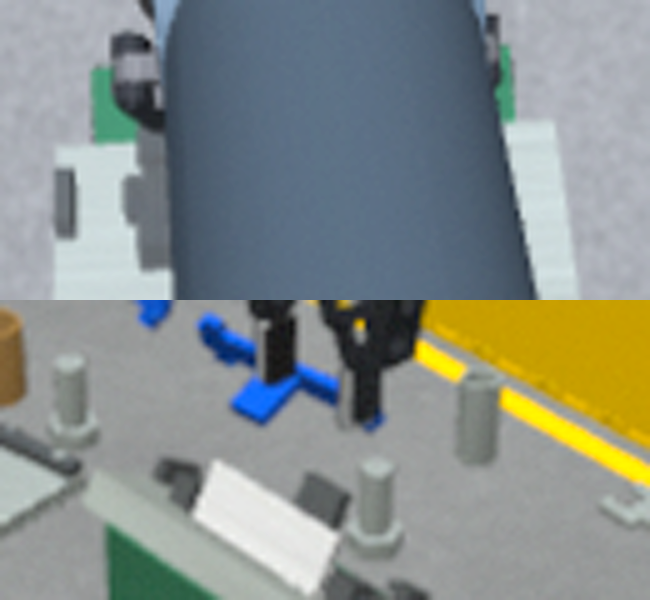

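The side view shows the fingers hanging over the fin, one on each side. I'll descend and grip.

```bash
python3 -m handwheel '0 -0.04 -0.8 0 -0.3;0 -0.04 -1.2 0 -0.3;0 -0.04 -1.48 0 -0.3;0 -0.04 -1.48 0 -0.3'; python3 -m handwheel '0 0 0 0 0.8;0 0 0 0 0.8;0 0 0 0 0.8;0 0 0 0 0.8' 40
```

```text
t: 2.2
position: [0.5388, 0.0209, 0.1057]
tool_rot: [-0.015, 1.0, 0.0, -0.002]
wrist_force: [-0.3, -0.3, -0.1]
gripper_width: 0.0554
grip_force: 0.0
t: 2.6
position: [0.5413, 0.02, 0.1084]
tool_rot: [-0.014, 1.0, 0.0, 0.001]
wrist_force: [0.9, 0.6, 3.5]
gripper_width: 0.0291
grip_force: 40.5
```

```bash
python3 -m handwheel '0 0.1 0 0 0.8;0 0.2 0 0 0.8;-0.01 0.3 0 0 0.8;-0.01 0.32 0 0 0.8;-0.01 0.32 0 0 0.8'; python3 -m handwheel '0 0.03 0 0 0.8;0 0.03 0 0 0.8';python3 -m handwheel '0 0.03 0 0 0.8;0 0.03 0 0 0.8'
```

```text
t: 3.1
position: [0.541, 0.0329, 0.1084]
tool_rot: [-0.012, 1.0, -0.001, 0.002]
wrist_force: [1.5, -5.7, 5.1]
gripper_width: 0.0291
grip_force: 40.7
t: 3.3
position: [0.541, 0.034, 0.1084]
tool_rot: [-0.012, 1.0, -0.002, 0.001]
wrist_force: [0.1, -5.8, 4.8]
gripper_width: 0.0291
grip_force: 40.7
t: 3.5
position: [0.541, 0.0353, 0.1084]
tool_rot: [-0.012, 1.0, -0.002, 0.001]
wrist_force: [0.9, -6.8, 5.0]
gripper_width: 0.0292
grip_force: 40.7
```

```bash
python3 -m handwheel '0 0.03 0 0 0.8;0 0.04 0 0 0.8';python3 -m handwheel '0 0.03 0 0 0.8;0 0.04 0 0 0.8';python3 -m handwheel '0 0.03 0 0 0.8;0 0.04 0 0 0.8';python3 -m handwheel '0 0.02 0 0 0.8;0 0.02 0 0 0.8'
```

```text
t: 3.7
position: [0.541, 0.0373, 0.1083]
tool_rot: [-0.012, 1.0, -0.002, 0.001]
wrist_force: [1.7, -7.5, 5.3]
gripper_width: 0.0293
grip_force: 40.7
t: 3.9
position: [0.5413, 0.0408, 0.1081]
tool_rot: [-0.013, 1.0, -0.001, 0.002]
wrist_force: [4.1, -4.6, 3.4]
gripper_width: 0.0291
grip_force: 40.4
t: 4.1
position: [0.5414, 0.0415, 0.1081]
tool_rot: [-0.012, 1.0, -0.002, 0.002]
wrist_force: [3.0, -8.0, 4.5]
gripper_width: 0.0291
grip_force: 40.6
t: 4.3
position: [0.5413, 0.0416, 0.1081]
tool_rot: [-0.012, 1.0, -0.002, 0.002]
wrist_force: [2.8, -9.4, 3.0]
gripper_width: 0.029
grip_force: 40.6
```

```bash
python3 -m handwheel '0 -0.04 0 0 0.8;0.05 -0.04 0.09 0 0.8;0.1 -0.04 0.18 0 0.8;0.15 -0.04 0.27 0 0.8;0.2 -0.04 0.35 0 0.8;0.2 -0.04 0.35 0 0.8'
```

```text
t: 4.9
position: [0.549, 0.0446, 0.1242]
tool_rot: [-0.014, 1.0, 0.001, -0.001]
wrist_force: [0.2, -0.1, -3.0]
gripper_width: 0.0288
grip_force: 40.5
```

```bash
python3 -m handwheel '0.3 0 0.6 0 0.8;0.5 0 1.2 0 0.8;0.5 0 1.9 0 0.8;0 -0.9 1.9 6.6 0.8;-0.4 -1.9 1.9 6.6 0.8;-0.8 -2.9 1.9 6.6 0.8;-0.8 -3.8 1.9 6.6 0.8;-0.8 -4.7 1.9 6.6 0.8;-0.8 -5.7 1.9 6.6 0.8;-0.8 -6.5 1.9 6.6 0.8'
python3 -m handwheel '0 -0.8 -1.2 0 0.8;0 -0.8 -1.2 0 0.8;0 -0.8 -1.2 0 0.8;0 -0.8 -1.2 0 0.8'
python3 - <<'E'
from h import *
b,_=manip.read_camera("side");np.save("s3.npy",b)
b=b[230:400,330:500]
cv2.imwrite("pics/c4.png",cv2.resize(b,None,fx=3.5,fy=3.5,interpolation=cv2.INTER_CUBIC)[:,:,::-1])
E
```

```text
t: 5.9
position: [0.5092, -0.2829, 0.2193]
tool_rot: [-0.071, 0.997, 0.001, -0.0]
wrist_force: [0.0, 0.3, -3.0]
gripper_width: 0.0293
grip_force: 40.8
t: 6.3
position: [0.5102, -0.3197, 0.1594]
tool_rot: [-0.072, 0.997, 0.001, -0.0]
wrist_force: [0.2, -0.3, -2.0]
gripper_width: 0.0295
grip_force: 40.8
```

View pics/c4.png

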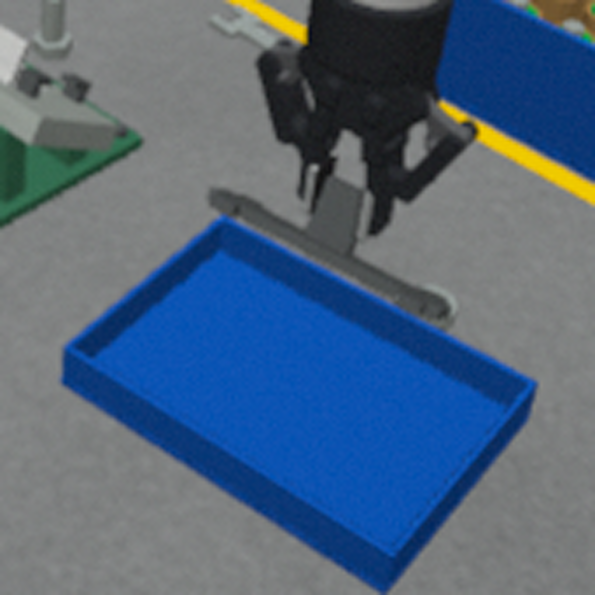

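The picture shows the bar still tilted in the grip, with the fin leaning away, hanging over the tray. I'll lower it until the far ear edge touches, then roll it flat.

```bash
python3 -m handwheel '0 0 -0.8 0 0.8;0 0 -1.5 0 0.8;0 0 -1.9 0 0.8;0 0 -2.02 0 0.8;0 0 -2.02 0 0.8' 30; python3 -m handwheel '0 0 -0.04 0 0.8;0 0 -0.08 0 0.8';python3 -m handwheel '0 0 -0.03 0 0.8;0 0 -0.06 0 0.8'
```

```text
t: 6.85
position: [0.5108, -0.3203, 0.0593]
tool_rot: [-0.072, 0.997, 0.0, 0.001]
wrist_force: [0.3, 1.0, -3.1]
gripper_width: 0.0289
grip_force: 40.8
t: 7.05
position: [0.511, -0.3218, 0.0564]
tool_rot: [-0.071, 0.997, -0.001, 0.002]
wrist_force: [0.3, 0.3, -3.1]
gripper_width: 0.0288
grip_force: 40.8
t: 7.25
position: [0.511, -0.3219, 0.0547]
tool_rot: [-0.071, 0.997, -0.0, 0.001]
wrist_force: [-4.5, 4.0, 21.2]
gripper_width: 0.0291
grip_force: 43.7
```

```bash
python3 -m handwheel '-0.05 -0.01 0 0 0.8;-0.1 -0.01 0 0 0.8;-0.15 -0.02 0 0 0.8;-0.2 -0.03 -0.01 0 0.8' 20;python3 -m handwheel '-0.05 -0.01 -0.02 0 0.8;-0.1 -0.01 -0.03 0 0.8' 20
```

```text
t: 7.65
position: [0.5059, -0.323, 0.0549]
tool_rot: [-0.071, 0.997, -0.002, 0.006]
wrist_force: [7.1, 3.0, 8.1]
gripper_width: 0.0292
grip_force: 42.3
t: 7.85
position: [0.5027, -0.3236, 0.0544]
tool_rot: [-0.072, 0.997, -0.002, 0.008]
wrist_force: [8.3, 3.7, 12.4]
gripper_width: 0.029
grip_force: 43.1
```

```bash
python3 -m handwheel '-0.05 -0.01 -0.02 0 0.8;-0.1 -0.01 -0.04 0 0.8;-0.15 -0.02 -0.06 0 0.8;-0.2 -0.03 -0.09 0 0.8;-0.2 -0.03 -0.09 0 0.8' 20
python3 - <<'E'
from h import *
b,_=manip.read_camera("side")
b=b[260:360,350:480]
cv2.imwrite("pics/c5.png",cv2.resize(b,None,fx=4.5,fy=4.5,interpolation=cv2.INTER_CUBIC)[:,:,::-1])
E
```

```text
t: 8.35
position: [0.4908, -0.3253, 0.0501]
tool_rot: [-0.071, 0.997, -0.002, 0.006]
wrist_force: [3.3, 3.8, 17.1]
gripper_width: 0.0292
grip_force: 46.6
```

View pics/c5.png

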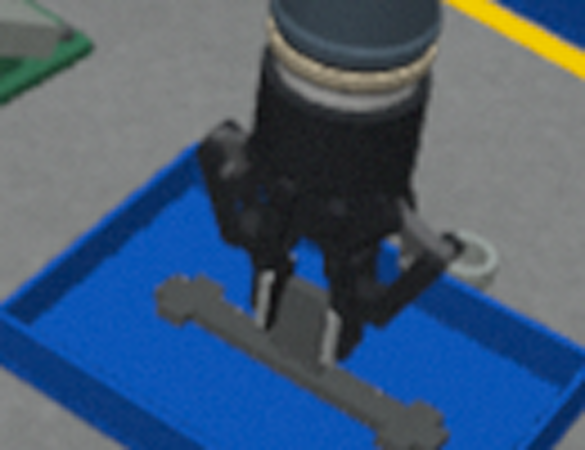

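The picture shows the bar nearly flat, with the fin upright between the fingers. I'll make a small final push, release and rise.

```bash
python3 -m handwheel '-0.05 -0.01 -0.02 0 0.8;-0.08 -0.01 -0.03 0 0.8;-0.08 -0.01 -0.03 0 0.3;-0.08 -0.01 -0.03 0 -0.2;-0.08 -0.01 -0.03 0 -0.2;-0.08 -0.01 -0.03 0 -0.2';python3 -m handwheel '0 0 0.8 0 -0.2;0 0 1.8 0 -0.2;0 0 2.8 0 -0.2;0 0 3.2 0 -0.2;0 1 3.2 0 -0.2;0 2 3.2 0 -0.2;0 2.8 3.2 0 -0.2;0.3 3.6 3.2 0 -0.2;0.3 4.3 3.2 0 -0.2'
python3 - <<'E'
from h import *
b,d=manip.read_camera("side"); 
b=b[260:380,340:500]
b2,d=manip.read_camera("top"); np.savez("top1.npz",im=b2,d=d)
f=lambda x:cv2.resize(x,(390,292),interpolation=cv2.INTER_CUBIC)
cv2.imwrite("pics/c6.png",np.hstack([f(b),f(b2[195:305,400:546])])[:,:,::-1])
E
```

```text
t: 9.0
position: [0.4803, -0.3255, 0.0435]
tool_rot: [-0.071, 0.997, 0.0, -0.0]
wrist_force: [-0.4, -1.0, 0.4]
gripper_width: 0.0516
grip_force: 0.0
t: 9.9
position: [0.4967, -0.108, 0.2037]
tool_rot: [-0.072, 0.997, 0.0, 0.001]
wrist_force: [-0.1, -0.0, 0.3]
gripper_width: 0.0515
grip_force: 0.0
```

View pics/c6.png

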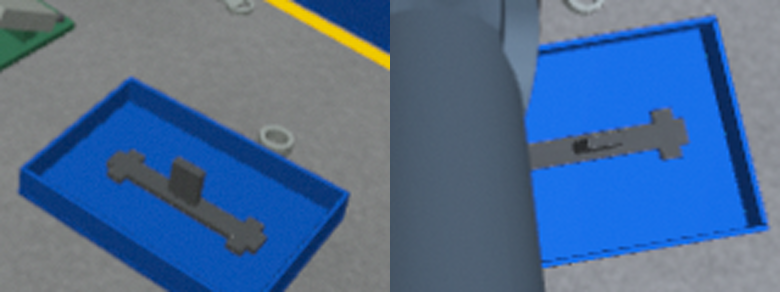

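The bar lies flat with its fin up in the middle of the tray. The bracket is next. I'll check the wrist's room to turn.

```bash
python3 - <<'E'
from h import *
print(manip.state()["joint_positions"].round(2),manip.tips_ahead)
E
python3 -m handwheel '0.02 0.6 -0.1 8 0.15;0.06 1.2 -0.1 16 0.15;0.1 1.8 -0.1 24 0.15;0.15 2.4 -0.1 32 0.15;0.22 2.61 -0.1 40 0.15;0.22 2.61 -0.1 48 0.15;0.22 2.61 -0.1 56 0.15;0.22 2.61 -0.1 64 0.15;0.22 2.61 -0.1 72 0.15;0.22 2.61 -0.1 80 0.15'
```

```text
[-0.02  0.25  0.18  1.99 -0.06  0.91  1.91] 0.022
t: 11.0
position: [0.5047, 0.0197, 0.1935]
tool_rot: [-0.652, 0.758, 0.002, -0.008]
wrist_force: [0.4, -0.2, -1.3]
gripper_width: 0.0363
grip_force: 0.0
```

```bash
python3 -m handwheel '0.05 0.06 0 5 0.15;0.05 0.06 0 10 0.15;0.05 0.06 0 10 0.15;0.05 0.06 0 10 0.15'; python3 - <<'E'
from h import *
s=manip.state();print(s["joint_positions"].round(2),s["position"],s["tool_rot"])
b,_=manip.read_camera("side"); 
cv2.imwrite("pics/c7.png",cv2.resize(b[190:270,270:380],None,fx=6,fy=6,interpolation=cv2.INTER_CUBIC)[:,:,::-1])
E
```

```text
t: 11.4
position: [0.5073, 0.0215, 0.1929]
tool_rot: [0.713, -0.701, -0.003, 0.008]
wrist_force: [0.6, 0.3, 0.5]
gripper_width: 0.0362
grip_force: 0.0
[ 0.61  0.42 -0.92  1.94  0.4   0.99  2.65] [0.50729697 0.02151379 0.19294827] [ 0.71297518 -0.70113876 -0.00262939  0.00799498]
```

View pics/c7.png

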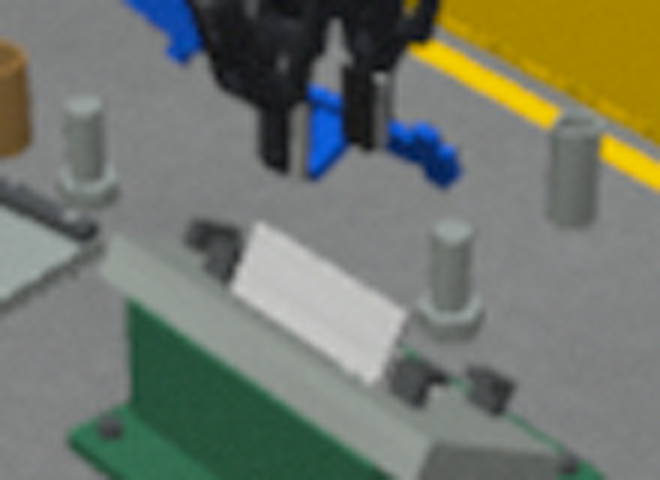

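The fingers hang over the leg as intended, but joint 7 is at its limit. I'll take the half-turn-equivalent pose instead.

```bash
python3 -m handwheel '0 0 0 -8 0.15;0 0 0 -16 0.15;0 0 0 -24 0.15;0 0 0 -32 0.15;0 0 0 -40 0.15;0 0 0 -48 0.15;0 0 0 -56 0.15;0 0 0 -64 0.15;0 0 0 -72 0.15;0 0 0 -80 0.15' >/dev/null; python3 -m handwheel '0 0 0 -8 0.15;0 0 0 -16 0.15;0 0 0 -24 0.15;0 0 0 -32 0.15;0 0 0 -40 0.15;0 0 0 -48 0.15;0 0 0 -56 0.15;0 0 0 -64 0.15;0 0 0 -72 0.15;0 0 0 -80 0.15';  python3 -m handwheel '0 0 0 -8 0.15;0 0 0 -16 0.15;0 0 0 -20 0.15;0 0 0 -20 0.15;0 0 0 -20 0.15;0 0 0 -20 0.15';python3 - <<'E'
from h import *
s=manip.state();print(s["joint_positions"].round(2),s["position"],s["tool_rot"])
E
```

```text
t: 13.45
position: [0.5075, 0.0233, 0.1945]
tool_rot: [0.568, 0.823, 0.008, 0.002]
wrist_force: [-0.7, -0.7, -0.7]
gripper_width: 0.0363
grip_force: 0.0
t: 14.05
position: [0.5075, 0.0234, 0.194]
tool_rot: [0.699, 0.715, 0.008, 0.002]
wrist_force: [-0.4, 0.3, -0.1]
gripper_width: 0.0362
grip_force: 0.0
[ 0.11  0.27 -0.28  1.99  0.09  0.88 -0.19] [0.50745572 0.02338971 0.1939909 ] [0.69913759 0.7149422  0.00769801 0.0022406 ]
```

```bash
python3 -m handwheel '0 0 -0.7 0 0.15;0 0 -1.1 0 0.15;0 0 -1.3 0 0.15;0 0 -1.42 0 0.15;0 0 -1.42 0 0.15'; python3 -m handwheel '0 0 0 0 0.5;0 0 0 0 0.6;0 0 0 0 0.9;0 0 0 0 0.9;0 0 0 0 0.9' 30
```

```text
t: 14.55
position: [0.5075, 0.0231, 0.1225]
tool_rot: [0.7, 0.715, 0.007, 0.002]
wrist_force: [0.2, -0.2, 1.6]
gripper_width: 0.0362
grip_force: 0.0
t: 15.05
position: [0.5083, 0.0233, 0.1243]
tool_rot: [0.7, 0.715, 0.008, 0.003]
wrist_force: [-0.4, 0.5, 7.2]
gripper_width: 0.0125
grip_force: 26.9
```

```bash
python3 -m handwheel '0.03 0 0.06 0 0.9;0.06 0 0.11 0 0.9;0.1 0 0.17 0 0.9;0.15 0 0.26 0 0.9;0.2 0 0.35 0 0.9;0.2 0 0.35 0 0.9' 40; python3 -m handwheel '0.15 0 0.3 0 0.9;0.3 0 0.6 0 0.9;0.3 0 0.6 0 0.9' 50;python3 - <<'E'
from h import *
b,_=manip.read_camera("side"); 
cv2.imwrite("pics/c8.png",cv2.resize(b[180:270,270:380],None,fx=5,fy=5,interpolation=cv2.INTER_CUBIC)[:,:,::-1])
E
```

```text
t: 15.65
position: [0.5188, 0.0233, 0.1412]
tool_rot: [0.7, 0.714, 0.009, 0.003]
wrist_force: [-0.0, -0.2, -2.3]
gripper_width: 0.0068
grip_force: 45.5
t: 15.95
position: [0.5349, 0.0234, 0.1722]
tool_rot: [0.7, 0.714, 0.01, 0.004]
wrist_force: [0.7, -0.1, -2.0]
gripper_width: 0.0065
grip_force: 50.6
```

View pics/c8.png

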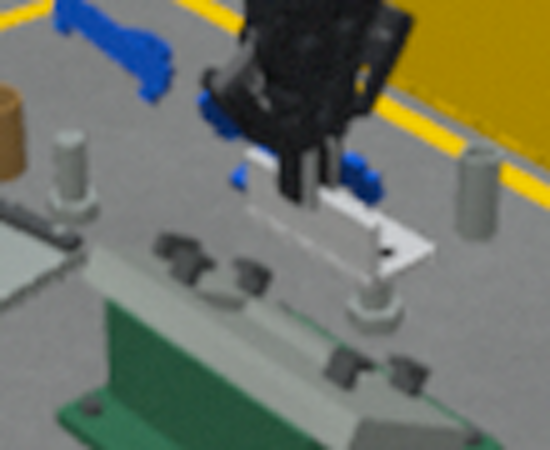

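The bracket is held upright: leg vertical in the pads, base level, clear of the nest. Now I'll measure the plate's ledge precisely by colour.

```bash
python3 - <<'E'
from h import *
im=np.load("top0.npz")["im"]; g=cv2.cvtColor(im,cv2.COLOR_RGB2GRAY).astype(int)
for v in range(232,262,1): print(v,' '.join('%3d'%x for x in g[v,134:230:4]))
print()
for v in range(285,320,2): print(v,' '.join('%3d'%x for x in g[v,134:240:4]))
E
```

```text
232 139 136 141 138 121  82  79  71 104 140 138 137 138 138 137 134 131 137 139 134 137 132 133 131
233 140 138 143 140 119  83  80  73 126 138 138 138 138 137 141 135 133 137 137 132 137 133 130 131
234 142 142 141 139 139  92  79  79 136 138 139 137 138 140 139 137 132 135 134 133 126 128 129 130
235 143 143 139 135 138 119  85 106 140 139 139 138 137 141 135 136 132 132 133 128  99 105 130 132
236 143 139 137 132 137 140 112 132 140 141 138 137 137 140 133 134 137 134 130 123  89  84 128 132
237 141 139 138 136 136 137 142 135 140 141 137 136 138 138 134 134 140 130 110 157  89  79 131 134
238 139 138 138 137 137 134 143 136 137 139 137 135 139 138 135 133 126 112  90 171  90  54 133 136
239 137 140 139 136 136 135 144 137 137 135 135 138 138 135 134 119  97  91  89 156  93  74 131 136
240 138 140 141 136 136 136 141 134 138 137 133 140 138 134 121  89  90  89  90 106 103 114 133 135
241 138 137 142 139 136 135 141 136 139 140 136 142 131 115  90  88  88  92  89  93 130 170 137 134
242 139 135 140 141 135 141 138 135 140 140 138 134 101  90  89  88  90  85  92 129 170 171 139 135

[... 3216 characters left out ...]
 137 144 133 137 136 146 136
309 136 142 137 140 168 168 165 166 165 166 147 134 140 137 136 138 143 140 139 139 138 143 136 133 132 141 133
311 135 135 139 138 166 167 165 167 125 142 135 141 140 141 137 143 141 138 141 144 136 133 134 138 135 133 132
313 135 139 142 142 163 167 114 132 135 140 140 139 138 141 142 137 134 138 140 141 133 136 133 137 136 130 136
315 140 139 137 135 139 135 135 138 136 142 138 135 137 143 142 139 135 140 134 139 135 130 132 141 138 133 133
317 139 140 137 136 139 143 136 139 140 139 145 136 139 135 137 138 131 134 138 135 136 130 133 135 141 138 139
319 134 135 137 137 138 140 139 136 141 138 141 134 139 135 137 130 134 137 138 134 140 130 139 137 133 139 135
```

```bash
python3 - <<'E'
from h import *
im=np.load("top0.npz")["im"]; g=cv2.GaussianBlur(cv2.cvtColor(im,cv2.COLOR_RGB2GRAY),(3,3),0).astype(float)
def fit(pts,z):
    w=onz("top",pts,z)[:,:2]
    for _ in range(3):
        l=cv2.fitLine(w.astype(np.float32),cv2.DIST_HUBER,0,1e-5,1e-5).ravel(); n=np.array([-l[1],l[0]]); r=(w-l[2:])@n; w=w[abs(r)<.003]
    return l,len(w),r.std()
def cols(us,v0,step,th):
    P=[]
    for u in us:
        v=v0
        while g[v,u]>th: v+=step
        a,b=g[v-step,u],g[v,u]; P.append((u,v-step+step*(a-th)/(a-b)))
    return np.array(P)
def rowsx(vs,u0,step,th):
    P=[]
    for v in vs:
        u=u0
        while g[v,u]>th: u+=step
        a,b=g[v,u-step],g[v,u]; P.append((u-step+step*(a-th)/(a-b),v))
    return np.array(P)
L={}
for k,p in dict(ledge=cols(range(148,210),262,-1,128),near=cols([u for u in range(155,225)],290,1,152),left=rowsx(range(268,305),170,-1,152),right=rowsx(range(255,290),195,1,152)).items():
    l,n,s=fit(p,.012); L[k]=l; d=l[:2]; print(k,n,"rms",s.round(4),"ang",np.degrees(np.arctan2(d[1],d[0])).round(2),l.round(4))
def X(a,b):
    t=np.linalg.solve(np.c_[a[:2],-b[:2]],b[2:]-a[2:]); return a[2:]+t[0]*a[:2]
A,B=X(L["ledge"],L["left"]),X(L["ledge"],L["right"]);print("ends",A,B,np.linalg.norm(A-B),"mid",(A+B)/2)
C=X(L["near"],L["left"]);print("depth",np.linalg.norm(A-C))
E
```

```text
ledge 62 rms 0.0001 ang -78.63 [ 0.1972 -0.9804  0.5104  0.3253]
near 70 rms 0.0006 ang -78.2 [ 0.2044 -0.9789  0.3874  0.2971]
left 32 rms 0.0003 ang 11.64 [0.9794 0.2017 0.4332 0.4037]
right 29 rms 0.0005 ang 11.13 [0.9812 0.1931 0.4603 0.2274]
ends [0.49219933 0.41585538] [0.5274456  0.24062972] 0.17873536 mid [0.5098225  0.32824254]
depth 0.12691474
```

```bash
python3 -m handwheel '0 0.6 0.3 0 0.9;-0.3 1.4 0.3 5 0.9;-0.6 2.3 0.3 10.1 0.9;-0.9 3.2 0.3 10.1 0.9;-1.2 4.1 0.3 10.1 0.9;-1.5 5 0.3 10.1 0.9;-1.56 5.88 0 10.1 0.9;-1.56 5.88 -0.6 10.1 0.9;-1.56 5.88 -1.3 10.1 0.9;-1.56 5.88 -1.8 10.1 0.9' 50;python3 -m handwheel '0 0 0 0 0.9;0 0 -0.1 0 0.9;0 0 -0.1 0 0.9'
```

```text
t: 17.0
position: [0.4525, 0.3163, 0.0772]
tool_rot: [0.633, 0.774, 0.006, 0.001]
wrist_force: [-0.8, -0.7, -1.7]
gripper_width: 0.0065
grip_force: 50.6
t: 17.3
position: [0.4548, 0.3175, 0.0758]
tool_rot: [0.634, 0.773, 0.008, 0.001]
wrist_force: [0.1, 0.3, -1.3]
gripper_width: 0.0063
grip_force: 50.6
```

```bash
python3 -m handwheel '0 0 -0.06 0 0.9;0 0 -0.12 0 0.9;0 0 -0.18 0 0.9;0 0 -0.18 0 0.9';python3 -m handwheel '0 0 -0.04 0 0.9;0 0 -0.08 0 0.9;0 0 -0.08 0 0.9';python3 -m handwheel '0 0 -0.04 0 0.9;0 0 -0.06 0 0.9;0 0 -0.06 0 0.9'
```

```text
t: 17.7
position: [0.4549, 0.3174, 0.0668]
tool_rot: [0.634, 0.773, 0.008, 0.002]
wrist_force: [0.3, -1.1, 1.7]
gripper_width: 0.0063
grip_force: 51.1
t: 18.0
position: [0.4557, 0.3176, 0.0666]
tool_rot: [0.634, 0.773, 0.009, 0.003]
wrist_force: [-6.4, -8.1, 31.0]
gripper_width: 0.0065
grip_force: 54.9
t: 18.3
position: [0.4559, 0.3177, 0.0663]
tool_rot: [0.634, 0.773, 0.009, 0.004]
wrist_force: [-11.9, -11.2, 51.9]
gripper_width: 0.0066
grip_force: 58.1
```

```bash
python3 -m handwheel '0 0 0.12 0 0.9;0.06 0.01 0.12 0 0.9;0.11 0.02 0.12 0 0.9;0.11 0.02 0.12 0 0.9';python3 -m handwheel '0.03 0.006 0 0 0.9;0.06 0.012 0 0 0.9;0.06 0.012 0 0 0.9';python3 -m handwheel '0.03 0.006 0 0 0.9;0.06 0.012 0 0 0.9;0.06 0.012 0 0 0.9'
```

```text
t: 18.7
position: [0.4579, 0.3182, 0.0664]
tool_rot: [0.634, 0.774, 0.005, 0.001]
wrist_force: [-9.0, -5.1, 21.6]
gripper_width: 0.0063
grip_force: 54.2
t: 19.0
position: [0.458, 0.3183, 0.0664]
tool_rot: [0.633, 0.774, 0.003, -0.0]
wrist_force: [-16.2, -6.4, 28.6]
gripper_width: 0.0062
grip_force: 55.0
t: 19.3
position: [0.4582, 0.3183, 0.0663]
tool_rot: [0.633, 0.774, 0.0, -0.001]
wrist_force: [-21.5, -7.6, 35.2]
gripper_width: 0.0064
grip_force: 55.8
```

Contact came about 8 mm high and short of the stop. I'll relax the load and measure the bracket numerically.

```bash
python3 -m handwheel '-0.1 -0.02 0.1 0 0.9;-0.12 -0.024 0.1 0 0.9'; python3 - <<'E'
from h import *
im,d=manip.read_camera("side"); np.savez("side2.npz",im=im,d=d); C=cloud("side",d)
mn,mx=im.min(2).astype(int),im.max(2).astype(int)
p=np.array([.980,.1977]);q=np.array([-.1977,.980]);o=np.array([.5098,.3282])
P=C-[*o,0.012]; a,b,z=P[...,:2]@p,P[...,:2]@q,P[...,2]
m=(mn>190)&(mx-mn<25)&(abs(a+.03)<.06)&(abs(b)<.09)&(d>0)&(z<.1)
n,l,st,ce=cv2.connectedComponentsWithStats(m.astype(np.uint8)); k=1+np.argmax(st[1:,4]); print(st[k]); mm=l==k
for nme,x in(("a",a),("b",b),("z",z)): print(nme,np.percentile(x[mm]*1000,[1,5,25,50,75,95,99]).round(1))
x,y,w,h=st[k][:4]
g=im.mean(2).astype(int)
for v in range(y-3,y+h+6): print(v,x-4,' '.join('%3d'%t for t in g[v,x-4:x+w+8:2]))
E
```

```text
t: 19.5
position: [0.4596, 0.3183, 0.0699]
tool_rot: [0.634, 0.774, 0.008, 0.001]
wrist_force: [0.5, 0.1, -2.0]
gripper_width: 0.0065
grip_force: 51.2
[265 222   7   6  20]
a [-30.4 -25.6 -20.8 -17.8 -14.1 -10.3  -9.8]
b [-49.8 -47.6 -43.3 -36.7 -31.3 -22.5 -21.9]
z [11.6 11.8 12.2 13.3 14.5 15.4 16.6]
219 261 176 115  83  86 108 123 130 130 129 131
220 261 197 149 117  78  85 106 111 128 130 118
221 261 164 152 178 144  77  94  88 118 129 117
222 261 135 141 202 192 147  74  84  95 118 121
223 261 139 133 201 204 194 147  84  86  94 115
224 261 143 137 201 202 204 196 149  75  87  94
225 261 144 121 142 181 202 193 148  63  79  85
226 261 143 119  72 185 191 147 122  93  60  78
227 261 143 124 163 207 150 113 151 138  93  61
228 261 145 124 201 175 117 143 157 158 138  93
229 261 153 131 173 129 130 158 158 159 158 139
230 261 143 137 134 135 148 159 157 159 158 159
231 261 134 131 137 150 159 159 158 159 159 159
232 261 147 137 153 156 157 159 159 158 158 158
233 261 155 153 156 159 157 159 158 158 158 150
```

```bash
python3 - <<'E'
from h import *
z0=np.load("side2.npz"); im,d=z0["im"],z0["d"]; C=cloud("side",d)
p=np.array([.980,.1977]);q=np.array([-.1977,.980]);o=np.array([.5098,.3282])
P=C-[*o,0.012]; a,b,z=P[...,:2]@p*1e3,P[...,:2]@q*1e3,P[...,2]*1e3
m=np.zeros((480,640),bool); m[220:229,262:276]=1; m&=(im.min(2)>185)
A=np.c_[a[m],b[m],np.ones(m.sum())]; s,r,*_=np.linalg.lstsq(A,z[m],rcond=None); print("base top: slope a,b deg",np.degrees(np.arctan(s[:2])).round(1),m.sum(),"resid",np.std(z[m]-A@s))
# whole bright region
M=(im.min(2)>150)&(abs(a+35)<50)&(abs(b)<75)&(z>4)&(z<90)
ys,xs=np.where(M); print(len(ys),xs.min(),xs.max(),ys.min(),ys.max())
g=im.mean(2).astype(int)
for v in range(196,236,2): print(v,' '.join('%3d'%t for t in g[v,226:290:2]))
pl=(abs(g-158)<6)&(abs(a+60)<50)&(abs(b)<85)&(abs(z)<12); print("plate z med",np.median(z[pl]),pl.sum())
E
```

```text
base top: slope a,b deg [-4.3 -0.8] 25 resid 1.5650156771884405
142 231 274 210 235
196 127 131 146 126 134  96  55  35  22  22  28  25  24  25  32  25  85  33  58 125 126 118 122 125 126 127 125 124 122 127 128 126
198 139 147 120  69  95  66  54  77  19  20  24  28  27  33  29  28  79  27  79  75  74  79  80  98 125 124 125 126 124 125 129 127
200 138 141  93  61  65  42  49  77  33  37  37  28  26  30  29  25  40  33  95  70  74  76  84 101 111 127 127 127 127 125 125 128
202 124 125 125  85  32  25  26  51  72  29  35  29  28  34  26  20  25  85  94 100  87  88  90  73  97 129 129 129 129 129 126 127
204 127 128 129 127  99  29  25  23  25  24  30  26  24  42  30  36 113 133  98  90  86  82  76  72  90 129 129 132 129 132 127 129
206 129 128 128 126 128 108  32  23  22  29  30  29  26  33  27  90 133 132 107  88  88  82  77  76  78 129 130 132 148 149 139 130
208 128 127 128 130 127 127 114  66  24  26  24  26  27  29  90 102 131 129 114  87  87  82  79  76  81 132 132 129 146 149 121 129
210 126 128 127 128 128 129 130 167 151  63  26  24  89  50  74  96 131 132 115  85  88  81 
[... 957 characters left out ...]
98 110
226 158 159 158 159 157 157 157 157 154 155 158 152 145 155 158 145 145 140 131 101 133 201 170 135 106  66  73 102 120  99 120 126
228 157 160 157 158 157 155 155 155 157 155 154 155 156 152 143 154 157 144 132 169 190 152 133 152 158 153 120  67  67  65  92 128
230 153 155 157 157 156 155 155 153 153 154 155 154 154 153 155 150 142 150 140 132 128 145 157 156 158 160 159 153 116  88 106 140
232 157 155 156 156 157 153 155 153 153 152 153 153 153 153 154 153 154 150 142 142 158 155 157 157 156 157 160 164 119  91 100 149
234 140 154 153 155 154 155 153 153 152 153 154 152 152 153 153 154 153 154 156 155 157 159 158 159 157 159 134  99  95 115 137 152
plate z med 2.158907756516847 528
```

The base is about 5 mm short of the stop and slightly nose-down, so friction held it under the load. I'll set it down, let it sit flat, regrip lower and lighter, and push.

```bash
python3 -m handwheel '0 0 -0.04 0 0.9;0 0 -0.07 0 0.9;0 0 -0.07 0 0.75;0 0 -0.07 0 0.7;0 0 -0.07 0 0.6;0 0 -0.07 0 0.4;0 0 -0.07 0 0.4';python3 -m handwheel '0 0 -0.08 0 0.4;0 0 -0.16 0 0.4;0 0 -0.16 0 0.4';python3 -m handwheel '0 0 0 0 0.7;0 0 0 0 0.9;0 0 0 0 0.9;0 0 0 0 0.9' 20
```

```text
t: 20.25
position: [0.46, 0.3182, 0.0667]
tool_rot: [0.634, 0.773, 0.008, 0.001]
wrist_force: [0.5, 0.3, -0.3]
gripper_width: 0.0255
grip_force: 0.0
t: 20.55
position: [0.4595, 0.3178, 0.0579]
tool_rot: [0.634, 0.773, 0.007, 0.001]
wrist_force: [0.5, 0.3, 0.8]
gripper_width: 0.0257
grip_force: 0.0
t: 20.95
position: [0.4599, 0.3182, 0.0586]
tool_rot: [0.634, 0.773, 0.008, 0.001]
wrist_force: [-0.6, 0.8, -1.6]
gripper_width: 0.0076
grip_force: 24.2
```

```bash
python3 -m handwheel '0.03 0.006 0 0 0.9;0.06 0.012 0 0 0.9;0.06 0.012 0 0 0.9';python3 -m handwheel '0.03 0.006 0 0 0.9;0.05 0.01 0 0 0.9;0.05 0.01 0 0 0.9';python3 -m handwheel '0.03 0.006 0 0 0.9;0.03 0.006 0 0 0.9'
```

```text
t: 21.25
position: [0.4632, 0.3188, 0.0587]
tool_rot: [0.634, 0.773, 0.008, 0.001]
wrist_force: [0.3, -0.5, -1.0]
gripper_width: 0.0073
grip_force: 24.3
t: 21.55
position: [0.4637, 0.3189, 0.0586]
tool_rot: [0.634, 0.773, 0.006, 0.001]
wrist_force: [-4.5, -2.3, 4.1]
gripper_width: 0.0073
grip_force: 25.0
t: 21.75
position: [0.4638, 0.319, 0.0586]
tool_rot: [0.634, 0.774, 0.005, 0.0]
wrist_force: [-8.9, -2.2, 7.3]
gripper_width: 0.0076
grip_force: 25.4
```

```bash
python3 -m handwheel '0.05 0.01 0 0 0.9;0.08 0.016 0 0 0.9;0.08 0.016 0 0 0.9';python3 -m handwheel '-0.05 -0.01 0 0 0.9;-0.1 -0.02 0 0 0.9;-0.1 -0.02 0 0 0.9'
```

```text
t: 22.05
position: [0.4641, 0.3191, 0.0586]
tool_rot: [0.633, 0.774, 0.001, -0.001]
wrist_force: [-17.6, -5.9, 15.5]
gripper_width: 0.0075
grip_force: 26.6
t: 22.35
position: [0.4639, 0.3189, 0.0586]
tool_rot: [0.634, 0.774, 0.006, 0.001]
wrist_force: [-6.8, -1.2, 5.2]
gripper_width: 0.0072
grip_force: 25.3
```

```bash
python3 -m handwheel '-0.02 0 0 0 0.7;-0.02 0 0 0 0.5;-0.02 0 0 0 0.3;-0.02 0 0 0 0.3';python3 -m handwheel '-0.02 0 0.3 0 0.3;-0.02 0 0.8 0 0.3;0 0 1.6 0 0.3;0 0 2.5 0 0.3;0 -0.9 3 0 0.3;0 -1.8 3 0 0.3;0 -2.8 3 0 0.3;0 -3.7 3 0 0.3;0 -4.7 3 0 0.3;0 -5.7 3 0 0.3'
python3 - <<'E'
from h import *
p=np.array([.980,.1977]);q=np.array([-.1977,.980]);o=np.array([.5098,.3282])
im,d=manip.read_camera("top"); np.savez("top2.npz",im=im,d=d)
g=im.mean(2).astype(int); 
m=np.zeros(g.shape,np.uint8); m[225:320,130:240]=(im.min(2)[225:320,130:240]>195)
c=max(cv2.findContours(m,0,2)[0],key=cv2.contourArea); R=cv2.boxPoints(cv2.minAreaRect(c)); print(R.round(1).tolist())
for zz in(.020,.055):
    w=onz("top",R,zz)[:,:2]-o; print(zz,(w@p*1e3).round(1),(w@q*1e3).round(1))
for v in range(238,282,2): print(v,' '.join('%3d'%t for t in g[v,146:226:3]))
im2,_=manip.read_camera("side"); np.save("s9.npy",im2); cv2.imwrite("pics/fin.png",im2[:,:,::-1])
for n,A,B in(("top",im,np.load("top0.npz")["im"]),("side",im2,np.load("side0.npz")["im"])):
    D=(cv2.absdiff(A,B).max(2)>40).astype(np.uint8); k,_,st,ce=cv2.connectedComponentsWithStats(D); print(n,[s.tolist() for s in st[1:] if s[4]>15])
E
```

```text
t: 22.75
position: [0.4657, 0.3195, 0.0588]
tool_rot: [0.634, 0.773, 0.008, 0.001]
wrist_force: [-1.4, 0.3, 0.4]
gripper_width: 0.0298
grip_force: 0.0
t: 23.75
position: [0.4648, 0.0327, 0.2101]
tool_rot: [0.634, 0.774, 0.008, 0.002]
wrist_force: [1.3, 0.7, -0.1]
gripper_width: 0.0301
grip_force: 0.0
[[151.89999389648438, 255.0], [201.3000030517578, 243.8000030517578], [205.5, 262.6000061035156], [156.1999969482422, 273.79998779296875]]
0.02 [ -1.   -1.1 -44.3 -44. ] [ 58.2 -52.1 -53.2  56.4]
0.055 [ -8.   -8.1 -49.9 -49.6] [ 47.9 -58.9 -60.   46.1]
238 147 143 149 144 152 146 143 146 147 146 147 146 147 145 148 145 141 139  94  97  96 129 170  97  58 143 147
240 145 145 146 148 151 145 147 149 146 144 141 148 147 146 140 117  96  96  95  96  97  98  90  91 122 140 141
242 150 146 148 147 147 146 147 151 148 148 146 139 108 118  95  94  94  94  98  90  97 121 178 181 181 147 145
244 143 147 149 147 142 149 145 149 137 126 103  95  95  94  94  97  97 149 182 158 180 180 180 180 182 139 142
246 148 150 145 148 143 140 115 111  96  94  95  94  96  95 150 179 224 225 225 156 179 178 181 
[... 1937 characters left out ...]
8, 34, 701], [290, 207, 37, 15, 329], [268, 216, 88, 52, 2588], [291, 222, 19, 8, 112], [351, 226, 5, 13, 43], [437, 236, 75, 29, 927], [156, 243, 51, 32, 925], [285, 265, 152, 215, 15533], [327, 437, 14, 15, 142], [332, 461, 34, 19, 293]]
side [[46, 0, 90, 134, 2034], [116, 0, 32, 38, 843], [161, 0, 175, 148, 6993], [132, 40, 6, 7, 17], [130, 50, 8, 28, 71], [127, 80, 23, 20, 233], [80, 135, 72, 94, 764], [288, 146, 44, 73, 1869], [89, 179, 79, 123, 2039], [242, 211, 33, 18, 95], [308, 227, 32, 27, 434], [79, 251, 6, 14, 27], [77, 254, 28, 85, 568], [98, 255, 38, 15, 178], [342, 254, 10, 6, 37], [98, 267, 55, 50, 438], [110, 290, 50, 29, 350], [109, 318, 12, 5, 32], [384, 321, 66, 44, 950]]
```

```bash
python3 - <<'E'
from h import *
p=np.array([.980,.1977]);q=np.array([-.1977,.980]);o=np.array([.5098,.3282])
im=np.load("top2.npz")["im"]; g=im.mean(2)
for th in(125,155,200):
    P=[]
    for u in range(158,200):
        v=int(262-(u-155)*.23)-2
        while g[v,u]>th: v-=1
        P.append((u,v+(th-g[v,u])/(g[v+1,u]-g[v,u])))
    P=np.array(P); w=onz("top",P,.020)[:,:2]-o; a=w@p*1e3;b=w@q*1e3; k=np.polyfit(b,a,1); print(th,"a at mid",k[1].round(2),"skew deg",np.degrees(np.arctan(k[0])).round(2))
for u in(165,175,185,195): print(u,g[int(250-(u-165)*.23)-4:int(250-(u-165)*.23)+6,u].astype(int))
E
```

```text
125 a at mid 1.11 skew deg -0.14
155 a at mid -0.02 skew deg -0.08
200 a at mid -1.38 skew deg 0.01
165 [103  96  96  92  96 129 204 225 224 223]
175 [137 108  96  95  94  95 144 226 224 224]
185 [139 118  96  94  95  95 147 224 225 224]
195 [104  99  96  94  96 110 169 225 225 224]
```

The bracket's edge sits at the stop face (0 ± 1 mm, skew about 0.1°), and the bystanders show no displacement. I'll hand in.

```bash
python3 -c "
from station import manip
print(manip.finish_job())"
```

```text
the job is handed in; nothing more can be done
None
```

I handed the job in at about 24 s: the bar lies flat in the middle of the tray with its grip up, and the bracket stands leg up, square against the stop ledge (within about 1 mm) and roughly midway along it.

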